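# Rank the sockets on the tray

### The arm

A 6-joint arm with a two-finger parallel gripper is mounted at the origin on a cart in front of the work surface, level with it; the furniture and walls round the work are solid. World frame = base frame: x ahead of the robot, y to its left, z up, the work surface at z = 0. Lengths are in mm, angles in rad, forces in N, time in s.
With the tool pointing down it reaches from about 350 to 975 mm from the base axis. Payload 4.9 kg.
Tool frame: the origin (TCP) lies on the centre line of the jaws, within the pads' length; the fingertips stand 19 mm ahead of it and the grasp point (between the pads) is the TCP (tcp_to_tips is the z of the fingertips in the tool frame, in mm); z points along the fingers, y is the line along which they close (so a half turn about z gives the same grasp; the last joint's range is limited). The gripper opens to 85 mm and grips with 20 to 120 N. Pads are 22 mm wide; open, the fingers measure 114 mm over their backs; the gripper's body (76 mm by 85 mm) begins 54 mm behind the grasp point. The pads swing forward as they close: fully open they stand 13 mm farther back than shut.
Start: joints at [-1.458, 0.053, 1.613, -0, 1.476, -0.119], TCP at [143.577, -608.266, 219.004] pointing down, gripper open.
Joint ranges: [-3.01, 3.01], [-1.01, 2.22], [0.06, 2.58], [-1.02, 4.17], [0.09, 2.62], [-3.14, 3.14]. Speed limits (rad/s): [2.57, 2.57, 3.14, 3.14, 3.14, 3.14].

### API

Orientations are given as a rotation vector (axis times angle).
In Python, from station import observe, capture, close_job, spot_in, tcp_to_tips gives the robot as it stands.
- The arm moves only by the tool move_arm, never from a script. Its argument "moves" is one flat list of numbers, 7 for each row, row after row: the shift along the world's x, y, z normalised to -1 to 1, where 1 is 12 cm, then the turn, a rotation vector about the world's x, y, z normalised to -1 to 1, where 1 is 180 degrees, then the opening, from 0 (shut) to 1 (fully open). In form: [x, y, z, rx, ry, rz, hand, x, y, z, rx, ry, rz, hand, ...]. A call has 1 to 12 rows; each row shifts and turns the commanded pose from where the row before left it; what a row does not reach is not made up. A row lasts 1/8 s, in which the tool goes at most 62.5 mm and 10.7 degrees, less where a joint would pass 70% of its speed; a pose out of reach is approached as far as the arm can. A call with a number of a shift or a turn outside -1 to 1 is refused whole. A call with a gripper value outside its range is refused whole. The fingers move at their own pace and stop on an object; "grip_force" is the grip in N (left out, the last holds). Time passes only in rows, so rows that do not move let the fingers close. It gives the time, the measured TCP pose, the force, the opening and the grip force at its end, in the units of the state.
- observe(): the state, without advancing time (a new reading comes with each control period).
- capture(name): name is "scene" or "top" or "wrist"; returns a dict with "img" (400x640x3 uint8, red, green, blue), "vertical_fov" (degrees; the focal length in pixels is half the picture's height over the tangent of half this angle, whatever the lens; pixels are square), "cx", "cy" (the principal point, pixels), "R" (3x3) and "t" (3): a world point X has camera coordinates R X + t. Camera axes: x right, y down, z forward; pixel columns grow to the right and rows downward; lengths in mm; the calibration is good to about 2 mm. A picture is of the moment at which its call begins. There is no depth.
- close_job(): hands the job in; it is judged then, once.
Trained networks look in a picture, given as the dict that the camera call returned (one of the last four; its "shot" number tells which), for a name from the list of things; names that differ only in an ending like _2 or _b are one class to them, and where a whole thing is asked for, a point or a joint stands for the part that bears it (a point fixed in the world has none). Each returns a list of dicts, best first, with "score" (0 to 1); they miss things now and then, are a little off and sometimes report something else, mostly with a low value. They report only what shows in the picture. A call takes as long as a camera call. They do not tell look-alikes from the thing itself.
- spot_in(picture, thing): "location" ([x, y, z] in mm, in world coordinates, good to about 4 mm: the middle of the surface that is visible of it).
The state is a dict: "time": time; "qpos": joint angles; "joint_vel": joint speeds; "tau": joint torques, N m; "eef_pos": TCP position; "orientation": TCP orientation; "ft_force": force on the tool from outside, world axes, zero at the start; "wrist_torque": the same for the moment, N m; "finger_gap": finger opening in mm; "finger_force": force on a finger pad.
Only numpy, scipy, OpenCV 4.12 (cv2) and the standard library are available. Lean on these libraries where they do the work, as an engineer would, in place of code of your own. Each camera call takes 0.05 s, during which the arm holds its last target. There are 200 camera calls.

### The job

Put the four loose hex sockets back on the blue tray in order of size, the smallest on the disc next to the yellow end block and the largest on the disc at the grey end, each standing upright, mouth up, in the middle of its own black disc. Do not disturb the delicate compressor wheel that stands among them.

Things in the scene. Friction and masses are not known exactly. Their poses are not given: they have to be found in the camera images.
- socket_22_center (a point): The smallest of four bright steel hex sockets, a round 22 mm in diameter and 36 mm high, about 70 g, loose, standing upright on its flat drive end with the hexagon mouth up. The point is its centre, half-way up (18 mm above what it stands on); z points up its axis. Plain to grip across its diameter from above.
- socket_30_center (a point): The second smallest of four bright steel hex sockets, a round 30 mm in diameter and 42 mm high, about 130 g, loose, standing upright on its flat drive end with the hexagon mouth up. The point is its centre, half-way up (21 mm above what it stands on); z points up its axis. Plain to grip across its diameter from above.
- socket_38_center (a point): The second largest of four bright steel hex sockets, a round 38 mm in diameter and 48 mm high, about 210 g, loose, standing upright on its flat drive end with the hexagon mouth up. The point is its centre, half-way up (24 mm above what it stands on); z points up its axis. Plain to grip across its diameter from above.
- socket_46_center (a point): The largest of four bright steel hex sockets, a round 46 mm in diameter and 54 mm high, about 320 g, loose, standing upright on its flat drive end with the hexagon mouth up. The point is its centre, half-way up (27 mm above what it stands on); z points up its axis. Plain to grip across its diameter from above.
- disc_1_top (a point): One of four equal black rubber discs, 54 mm in diameter, in a straight row 70 mm apart, fixed on a flat blue tray (335 x 66 mm). Discs 1 to 4 follow one another along the row; this is an end one. Which end of the row has the yellow block varies. The point is the centre of the disc's top face, 8 mm above the worktop and 2 mm above the tray; x lies along the row, from disc 4 to disc 1.
- disc_2_top (a point): One of four equal black rubber discs, 54 mm in diameter, in a straight row 70 mm apart, fixed on a flat blue tray (335 x 66 mm). Discs 1 to 4 follow one another along the row; this is an inner one. Which end of the row has the yellow block varies. The point is the centre of the disc's top face, 8 mm above the worktop and 2 mm above the tray; x lies along the row, from disc 4 to disc 1.
- disc_3_top (a point): One of four equal black rubber discs, 54 mm in diameter, in a straight row 70 mm apart, fixed on a flat blue tray (335 x 66 mm). Discs 1 to 4 follow one another along the row; this is an inner one. Which end of the row has the yellow block varies. The point is the centre of the disc's top face, 8 mm above the worktop and 2 mm above the tray; x lies along the row, from disc 4 to disc 1.
- disc_4_top (a point): One of four equal black rubber discs, 54 mm in diameter, in a straight row 70 mm apart, fixed on a flat blue tray (335 x 66 mm). Discs 1 to 4 follow one another along the row; this is an end one. Which end of the row has the yellow block varies. The point is the centre of the disc's top face, 8 mm above the worktop and 2 mm above the tray; x lies along the row, from disc 4 to disc 1.
- yellow_end: Yellow plastic block, 16 x 56 x 14 mm high, fixed on the tray across one end of the row, its centre 50 mm beyond the centre of the last disc; it marks the end where the smallest socket belongs. A like block in grey stands at the other end. Origin: centre of its underside, on the tray, 6 mm above the worktop.
- compressor_wheel_center (a point): Pale bladed compressor wheel, 59 mm in diameter, 32 mm high, loose, standing among the sockets, delicate: to be left alone. The point is its centre, half-way up. A fixed turbocharger with red clamps, about 0.3 m high, stands behind it on the middle of the worktop, between the tray (left) and the sockets (middle and right); its stiff grey hose loops out about 50 mm in front of it and up to the stand on the right: carry things round its front.
Things that resemble listed ones, but are neither listed nor needed, are in the scene too. Leave any orange or purple look-alike of the part that bears socket_38_center alone.

How it is judged (in metres and radians):
At the end, for the whole second after the job is handed in: Each socket stands on its disc, counted from the yellow block in order of size (smallest first), its centre within 12 mm of the disc's centre, upright within 0.12 rad with the mouth up, resting on the disc (centre height right to about 5 mm), released and at rest (((horizontal distance between yellow_end and disc_1_top below 0.08 m and (horizontal distance between socket_22_center and disc_1_top below 0.012 m and horizontal distance between socket_30_center and disc_2_top below 0.012 m and horizontal distance between socket_38_center and disc_3_top below 0.012 m and horizontal distance between socket_46_center and disc_4_top below 0.012 m)) or (horizontal distance between yellow_end and disc_4_top below 0.08 m and (horizontal distance between socket_22_center and disc_4_top below 0.012 m and horizontal distance between socket_30_center and disc_3_top below 0.012 m and horizontal distance between socket_38_center and disc_2_top below 0.012 m and horizontal distance between socket_46_center and disc_1_top below 0.012 m))) and angle between each of socket_22_center, socket_30_center, socket_38_center, socket_46_center's own z axis and vertical below 0.12 rad and height (world z) of socket_22_center between 0.021 and 0.032 m and linear speed of each of socket_22, socket_30, socket_38, socket_46 below 0.02 m/s and height (world z) of socket_30_center between 0.024 and 0.035 m and height (world z) of socket_38_center between 0.027 and 0.038 m and height (world z) of socket_46_center between 0.03 and 0.041 m); the robot touches nothing.
It fails at once if the compressor wheel is moved more than 15 mm or tipped (distance of compressor_wheel_center from where it was at the start of the episode above 0.015 m or angle between compressor_wheel_center's own z axis and vertical above 0.3 rad).
It also fails if it takes over 144 s, if anything falls off the work surface, if the arm or the gripper's body presses on something with over 40 N, if the wrist force passes 120 N, or if a joint passes its speed limit or range.

## Working session

There is one attempt and no reset: what is moved stays moved. The work goes in short steps, Python scripts to look and compute and a tool call to move; the robot and the scene stay as the last step left them, time stands still between calls to the robot, and variables do not carry over. Pictures are saved under pics/ and viewed, at most 14 in all, crops included, and the job is handed in when it is done.

Besides the shell and the picture viewer there is one more tool, called after "Call:" in YAML: its name, and indented under it one key for each argument. move_arm: Moves the arm, as the interface text tells. Scaled input: -1 to 1 covers 12 cm each way for a shift and 180 degrees each way for a turn. Its arguments: {"type":"object","properties":{"moves":{"type":"array","items":{"type":"number","minimum":-1,"maximum":1}},"grip_force":{"type":"number"}},"required":["moves"]}

```bash
mkdir -p pics; ls; cat > h.py <<'E'
from station import *
import numpy as np, cv2
def save(c,n): cv2.imwrite(f'pics/{n}.png',c['img'][:,:,::-1])
def f(c): return c['img'].shape[0]/2/np.tan(np.radians(c['vertical_fov'])/2)
def ray(c,u,v,z):
    R=np.array(c['R']);t=np.array(c['t']);o=-R.T@t
    d=R.T@np.array([(u-c['cx'])/f(c),(v-c['cy'])/f(c),1]);return o+d*(z-o[2])/d[2]
def proj(c,X):
    p=np.array(c['R'])@np.array(X)+np.array(c['t']);return p[:2]/p[2]*f(c)+[c['cx'],c['cy']]
E
python3 - <<'E'
from h import *
o=observe();print(o)
for n in ['scene','top']:
    c=capture(n);save(c,n+'0');print(n,f(c),-np.array(c['R']).T@c['t'])
    for th in ['socket_22_center','socket_30_center','socket_38_center','socket_46_center','disc_1_top','disc_4_top','yellow_end','compressor_wheel_center']:
        for d in spot_in(c,th)[:5]: print(th,np.round(d['location']),round(d['score'],2),np.round(proj(c,d['location'])))
E
```

```text
pics
{'time': 0.0, 'qpos': array([-1.45799597e+00,  5.33926649e-02,  1.61428340e+00, -4.93900366e-06,
        1.47599995e+00, -1.19025265e-01]), 'joint_vel': array([-1.17993145e-03,  6.64295448e-04,  2.86171238e-04, -9.41923430e-04,
        3.14899970e-05,  4.34751542e-04]), 'tau': array([-3.02397702e-04, -3.93683589e+01, -3.70174277e+01, -1.34553461e-04,
        7.19213524e-03,  1.00523238e-05]), 'eef_pos': array([ 143.50726407, -607.63938892,  217.74717897]), 'orientation': array([-3.11844193e+00, -3.63095731e-01, -2.46141866e-06]), 'ft_force': array([-0.038727  ,  0.37475038,  0.51175585]), 'wrist_torque': array([ 0.0101562 , -0.03677554,  0.01062942]), 'finger_force': 0.0, 'finger_gap': 85.42201183333114}
scene 439.8198424971456 [ -65.60193308 -913.54436798 1040.9090261 ]
socket_38_center [ 508. -455.   36.] 0.77 [403. 290.]
socket_38_center [ 559. -380.   38.] 0.76 [399. 263.]
socket_38_center [ 510. -303.   36.] 0.46 [368. 254.]
socket_38_center [481. 307.   7.] 0.32 [260. 161.]
socket_46_center [ 468. -388.   50.] 0.41 [376. 278.]
yellow_end [ 559. -380.   34.] 0.69 [399. 264.]
top 436.1704751977797 [ 438.51145048  -54.8848285  1242.64333199]
socket_38_center [ 567. -376.   40.] 0.76 [435. 190.]
socket_38_center [ 520. -297.   42.] 0.64 [407. 206.]
socket_38_center [ 518. -449.   41.] 0.58 [462. 208.]
socket_38_center [548. 313.   9.] 0.23 [190. 192.]
socket_46_center [ 458. -375.   43.] 0.6 [435. 229.]
disc_1_top [619. 318.   9.] 0.81 [189. 167.]
disc_4_top [412. 307.   6.] 0.75 [190. 240.]
disc_4_top [ 456. -373.   45.] 0.3 [435. 230.]
yellow_end [357. 308.  17.] 0.66 [188. 259.]
compressor_wheel_center [443. -97.  15.] 0.67 [333. 232.]
```

View pics/scene0.png

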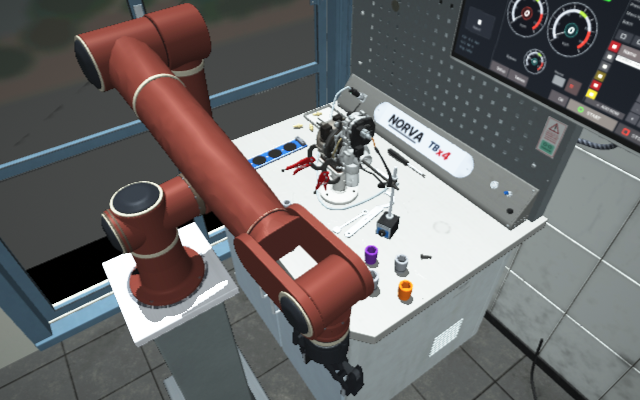

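View pics/top0.png

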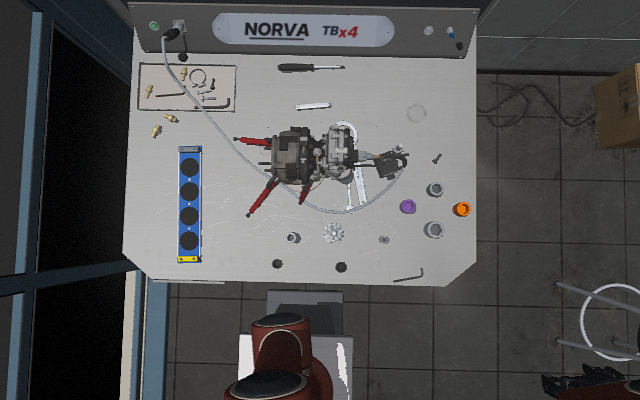

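The top view shows the tray at the left, with its yellow end at (189,259), nearest the robot. Grey sockets are at (293,238), (383,240), (436,189) and (434,230). The wheel is at (333,232) and the look-alikes are at (407,206) and (462,208).

```bash
python3 - <<'E'
from h import *
c=capture('top');im=c['img'][:,:,::-1]
a=cv2.resize(im[180:260,270:400],None,fx=6,fy=6,interpolation=cv2.INTER_CUBIC)[:, :780]
b=cv2.resize(im[175:260,395:475],None,fx=6,fy=6,interpolation=cv2.INTER_CUBIC)
cv2.imwrite('pics/a.png',a);cv2.imwrite('pics/b.png',b)
for u,v in [(293,238),(383,240),(436,189),(434,230),(333,232)]: print(u,v,np.round(ray(c,u,v,40)))
print('yellow',ray(c,189,259,20),'discs',[np.round(ray(c,189.5,v,8)) for v in (167,191.5,216,240.5)])
print(c['R'])
E
```

```text
293 238 [424.  14.  40.]
383 240 [ 425. -233.   40.]
436 189 [ 569. -378.   40.]
434 230 [ 456. -373.   40.]
333 232 [444. -96.  40.]
yellow [358.53989316 303.99089785  20.        ] discs [array([619., 317.,   8.]), array([549., 314.,   8.]), array([479., 311.,   8.]), array([410., 308.,   8.])]
[[ 0.02447539 -0.99965014 -0.01002729]
 [-0.99751856 -0.02375842 -0.06627408]
 [ 0.06601266  0.0116245  -0.99775107]]
```

View pics/a.png

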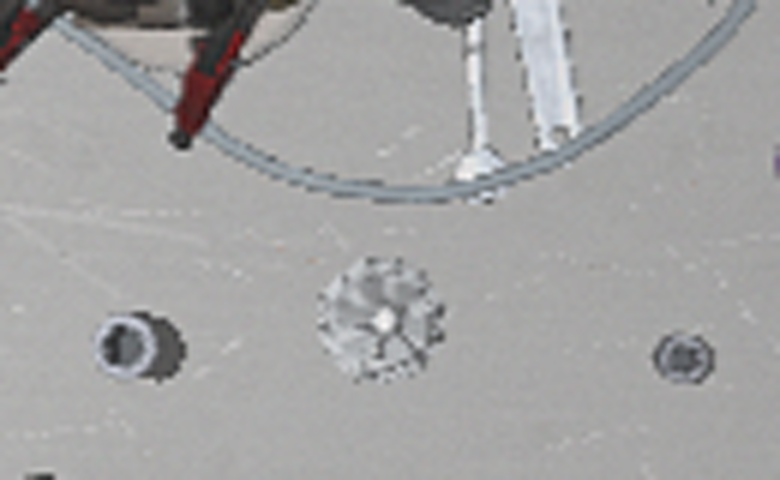

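View pics/b.png

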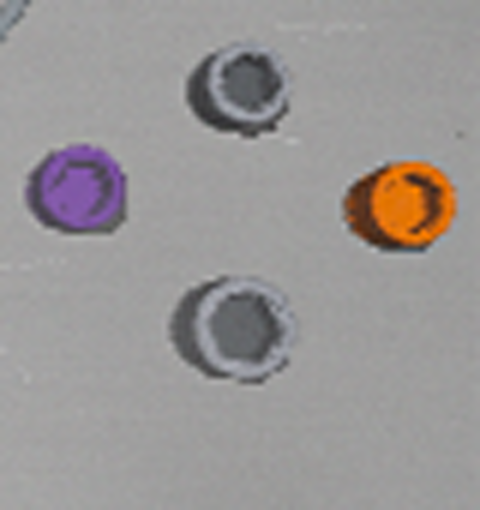

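The crops show the 46 at (434,230) and the 38 at (436,189). The 22 and 30 are at (383,240) and (293,238), not yet told apart. I'll go over the right group and check with the wrist camera.

Call:
move_arm:
  moves: [0.3, 0.245, 0.06, 0, 0, -0.0092, 1, 0.3, 0.245, 0.06, 0, 0, -0.0092, 1, 0.3, 0.245, 0.06, 0, 0, -0.0092, 1, 0.3, 0.245, 0.06, 0, 0, -0.0092, 1, 0.3, 0.245, 0.06, 0, 0, -0.0092, 1, 0.3, 0.245, 0.06, 0, 0, -0.0092, 1, 0.3, 0.245, 0.06, 0, 0, -0.0092, 1, 0.3, 0.245, 0.06, 0, 0, -0.0092, 1, 0, 0, 0, 0, 0, 0, 1, 0, 0, 0, 0, 0, 0, 1]
  grip_force: 50

```text
time: 2.2
eef_pos: [431.3, -373.2, 276.4]
orientation: [3.141, 0.001, -0.001]
ft_force: [-0.2, 0.1, 0.1]
finger_gap: 85.4
finger_force: 0.0
```

```bash
python3 - <<'E'
from h import *
o=observe();print(o['eef_pos'],o['orientation'],o['qpos'])
c=capture('wrist');save(c,'w0');print(f(c),-np.array(c['R']).T@c['t'],np.round(c['R'],3).tolist())
for th in ['socket_22_center','socket_30_center','socket_38_center','socket_46_center']:
    for d in spot_in(c,th)[:5]: print(th,np.round(d['location']),round(d['score'],2),np.round(proj(c,d['location'])))
E
```

```text
[ 431.30880009 -373.19799787  276.44508079] [ 3.14140262e+00  1.48059566e-03 -7.94482761e-04] [-8.43496131e-01 -1.04810881e-01  1.67251734e+00 -5.03966278e-04
  1.57408064e+00  7.26355956e-01]
309.7237100596747 [ 513.43905771 -373.86827471  429.62925926] [[0.001, -1.0, 0.001], [-0.948, -0.0, 0.319], [-0.319, -0.001, -0.948]]
socket_22_center [ 423. -233.   33.] 0.59 [206. 166.]
socket_30_center [422.   9.  30.] 0.9 [ 23. 167.]
socket_38_center [ 568. -378.   47.] 0.85 [317.  42.]
socket_38_center [ 514. -456.   45.] 0.81 [384.  93.]
socket_38_center [ 520. -303.   51.] 0.58 [253.  87.]
socket_46_center [ 454. -375.   53.] 0.89 [315. 145.]
```

View pics/w0.png

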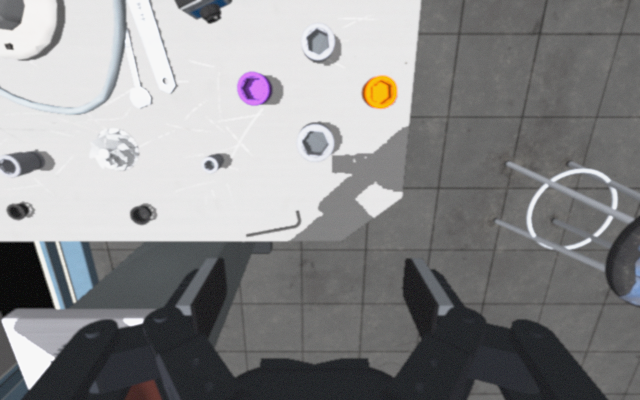

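The wrist view confirms the 46 at (316,142), the 38 at (319,42), the 22 at (211,163) and the 30 at (20,164), all clear of one another.

```bash
cat >> h.py <<'E'
def circ(c,u,v,z,r,half=30):
    """refine top-rim centre: bright-blob search by maximising edge gradient on projected circle"""
    g=cv2.GaussianBlur(cv2.cvtColor(c['img'],cv2.COLOR_RGB2GRAY),(0,0),1).astype(np.float32)
    m=cv2.magnitude(cv2.Sobel(g,cv2.CV_32F,1,0),cv2.Sobel(g,cv2.CV_32F,0,1))
    p0=ray(c,u,v,z);a=np.linspace(0,2*np.pi,72,endpoint=False);best=(-1,)
    for dx in np.arange(-12,12.1,1):
        for dy in np.arange(-12,12.1,1):
            q=np.array([proj(c,[p0[0]+dx+r*np.cos(t),p0[1]+dy+r*np.sin(t),z]) for t in a[::2]],np.float32)
            s=cv2.remap(m,q[:,0],q[:,1],cv2.INTER_LINEAR).mean()
            if s>best[0]: best=(s,p0[0]+dx,p0[1]+dy)
    return np.round(best,1)
E
python3 - <<'E'
from h import *
w=capture('wrist');t=capture('top')
for n,(u,v),(a,b),z,r in [('46',(316,142),(435.5,229),54,23),('38',(319,42),(436.5,189),48,19),('22',(211,163),(384,239.5),36,11),('30',(18,165),(291.5,238),42,15)]:
    print(n,ray(w,u,v,z)[:2],circ(w,u,v,z,r),'top',ray(t,a,b,z)[:2],circ(t,a,b,z,r))
for v in (167,191.5,216,240.5): print(circ(t,189.5,v,8,27))
E
```

```text
46 [ 457.23818644 -376.93744868] [ 159.4  459.2 -383.9] top [ 458.42670836 -373.10462433] [ 136.6  456.4 -364.1]
38 [ 566.9612387  -380.25476098] [ 160.8  563.  -385.3] top [ 568.19646665 -376.78617995] [ 162.4  566.2 -366.8]
22 [ 427.77729537 -241.42393096] [ 182.   431.8 -253.4] top [ 426.40868443 -236.7199473 ] [ 117.   426.4 -239.7]
30 [426.85077672   2.75121687] [186.9 429.9  -4.2] top [424.33225993  17.80035767] [176.8 425.3   7.8]
[178.5 619.3 319.5]
[186.4 549.9 316.4]
[182.7 480.1 314.4]
[176.  409.8 311.4]
```

Call:
move_arm:
  moves: [0.21, -0.015, -0.3, 0, 0, 0, 1, 0, 0, -0.4, 0, 0, 0, 1, 0, 0, -0.4, 0, 0, 0, 1, 0, 0, -0.4, 0, 0, 0, 1, 0, 0, -0.3, 0, 0, 0, 1, 0, 0, -0.22, 0, 0, 0, 1, 0, 0, 0, 0, 0, 0, 0, 0, 0, 0, 0, 0, 0, 0, 0, 0, 0, 0, 0, 0, 0, 0, 0, 0, 0, 0, 0, 0, 0, 0, 0, 0, 0, 0, 0, 0]
  grip_force: 50

```text
schema error: expected a multiple of 7 numbers
```

Call:
move_arm:
  moves: [0.21, -0.015, -0.3, 0, 0, 0, 1, 0, 0, -0.4, 0, 0, 0, 1, 0, 0, -0.4, 0, 0, 0, 1, 0, 0, -0.4, 0, 0, 0, 1, 0, 0, -0.3, 0, 0, 0, 1, 0, 0, -0.22, 0, 0, 0, 1, 0, 0, 0, 0, 0, 0, 0, 0, 0, 0, 0, 0, 0, 0, 0, 0, 0, 0, 0, 0, 0, 0, 0, 0, 0, 0, 0, 0, 0, 0, 0, 0, 0, 0, 0]
  grip_force: 50

```text
time: 3.92
eef_pos: [457.9, -375.7, 36.5]
orientation: [3.139, 0.001, 0.004]
ft_force: [0.2, 2.5, 5.5]
finger_gap: 42.6
finger_force: 50.5
```

```bash
python3 - <<'E'
from h import *
o=observe();print(o['eef_pos'],o['finger_gap'],o['finger_force'])
c=capture('wrist');save(c,'w1')
E
```

```text
[ 457.86473315 -375.72966476   36.47233711] 42.589854330529526 50.54679224733263
```

View pics/w1.png

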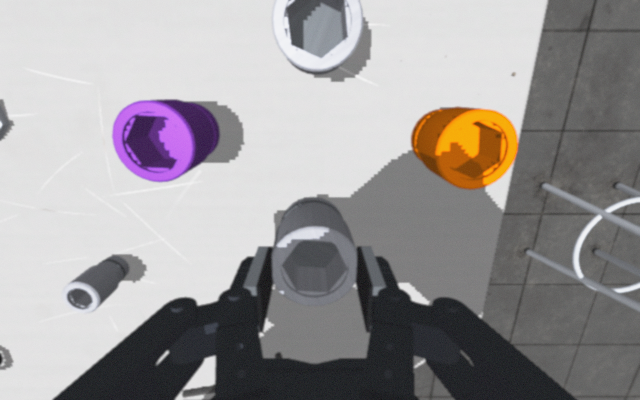

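The 46 sits between the pads at (315,268). The reported gap is a little under 46, so I'll check the centring and then lift.

```bash
python3 - <<'E'
from h import *
c=capture('wrist')
print(ray(c,315,265,54), proj(c,[458,-375.7,36.5]),proj(c,[458,-375.7,54]),proj(c,[457.9-11,-375.7+23,36.5]),proj(c,[457.9+11,-375.7+23,36.5]))
E
```

```text
[ 458.76509551 -377.00269708   54.        ] [312.47037743 249.6798736 ] [312.3910235  266.35045531] [271.74479901 267.33649028] [269.99767481 231.7168413 ]
```

Call:
move_arm:
  moves: [0, 0, 0.1, 0, 0, 0, 0, 0, 0, 0.3, 0, 0, 0, 0, 0, 0, 0.4, 0, 0, 0, 0, 0, 0, 0.4, 0, 0, 0, 0, 0, 0, 0, 0, 0, 0, 0]

```text
time: 4.65
eef_pos: [458.9, -377.2, 184.3]
orientation: [3.134, 0.001, 0.011]
ft_force: [0.3, -0.5, -2.9]
finger_gap: 42.5
finger_force: 51.5
```

Call:
move_arm:
  moves: [-0.16, 0.3, 0, 0, 0, 0, 0, -0.16, 0.4, 0, 0, 0, 0, 0, -0.16, 0.4, 0, 0, 0, 0, 0, 0, 0.4, 0, 0, 0, 0, 0, 0, 0.4, 0, 0, 0, 0, 0, 0, 0.4, 0, 0, 0, 0, 0, 0, 0.4, 0, 0, 0, 0, 0, 0, 0.4, 0, 0, 0, 0, 0, 0, 0.4, 0, 0, 0, 0, 0, 0, 0.4, 0, 0, 0, 0, 0, 0, 0.4, 0, 0, 0, 0, 0, 0, 0.4, 0, 0, 0, 0, 0]

```text
time: 6.15
eef_pos: [397.8, 190.3, 176.2]
orientation: [3.141, 0.001, -0.004]
ft_force: [1.5, 0.6, -4.3]
finger_gap: 42.5
finger_force: 51.7
```

Call:
move_arm:
  moves: [0.2, 0.35, 0, 0, 0, 0, 0, 0.3, 0.35, 0, 0, 0, 0, 0, 0.35, 0.25, 0, 0, 0, 0, 0, 0.35, 0.1, 0, 0, 0, 0, 0, 0, 0, 0, 0, 0, 0, 0]

```text
time: 6.78
eef_pos: [543.9, 315.0, 174.8]
orientation: [3.14, 0.0, -0.006]
ft_force: [-0.3, -0.7, -3.5]
finger_gap: 41.6
finger_force: 51.5
```

```bash
python3 - <<'E'
from h import *
o=observe();print(o['eef_pos'],o['finger_gap'],o['finger_force'])
c=capture('wrist');save(c,'w2')
for d in spot_in(c,'disc_1_top'): print(np.round(d['location'],1),round(d['score'],2),np.round(proj(c,d['location'])))
for x,y in [(620,318),(550,316),(480,313),(410,310)]: print(proj(c,[x,y,8]))
E
```

```text
[543.93096271 315.04191558 174.80346682] 41.63255107427195 51.51619289070368
[616.8 315.    3.3] 0.79 [313. 102.]
[309.7936012  99.1658292]
[311.99751142 168.65224861]
[314.80239638 229.17530131]
[317.26739585 282.36439669]
```

View pics/w2.png

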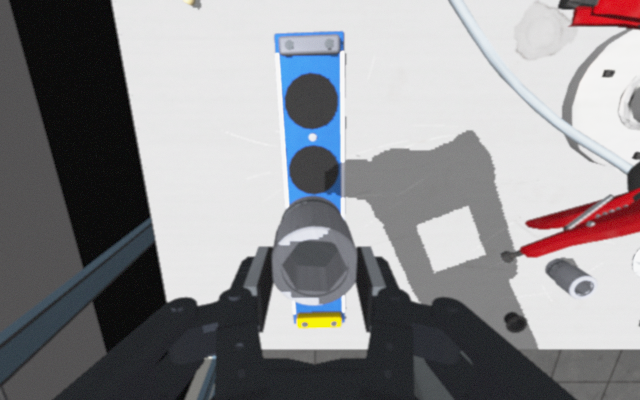

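Far disc at (311,101) and second disc at (315,170), within about 3 mm of my estimate; the socket is held straight. I'll move over the far disc and lower.

Call:
move_arm:
  moves: [0.31, 0.017, 0, 0, 0, 0, 0, 0.31, 0, 0, 0, 0, 0, 0, 0, 0, -0.3, 0, 0, 0, 0, 0, 0, -0.35, 0, 0, 0, 0, 0, 0, -0.25, 0, 0, 0, 0, 0, 0, -0.1, 0, 0, 0, 0, 0, 0, 0, 0, 0, 0, 0, 0, 0, 0, 0, 0, 0, 0]

```text
time: 7.88
eef_pos: [618.7, 317.7, 60.5]
orientation: [-3.14, -0.001, -0.005]
ft_force: [0.0, -0.2, -2.2]
finger_gap: 42.2
finger_force: 51.5
```

Call:
move_arm:
  moves: [0, 0, -0.08, 0, 0, 0, 0, 0, 0, -0.04, 0, 0, 0, 0, 0, 0, 0, 0, 0, 0, 0]

```text
time: 8.25
eef_pos: [618.2, 317.4, 44.7]
orientation: [-3.141, -0.001, -0.002]
ft_force: [-0.7, -0.8, 1.1]
finger_gap: 42.7
finger_force: 52.2
```

Call:
move_arm:
  moves: [0, 0, 0, 0, 0, 0, 0.7, 0, 0, 0, 0, 0, 0, 1, 0, 0, 0, 0, 0, 0, 1, 0, 0, 0.1, 0, 0, 0, 1, 0, 0, 0.35, 0, 0, 0, 1, -0.2, 0, 0.4, 0, 0, 0, 1, -0.4, 0, 0.3, 0, 0, 0, 1, -0.4, 0, 0, 0, 0, 0, 1, -0.2, 0, 0, 0, 0, 0, 1]

```text
time: 9.38
eef_pos: [472.1, 317.5, 183.8]
orientation: [-3.14, -0.002, -0.004]
ft_force: [-0.1, 0.2, 0.1]
finger_gap: 84.8
finger_force: 0.0
```

```bash
python3 - <<'E'
from h import *
o=observe();print(o['eef_pos'],o['finger_gap'])
c=capture('wrist');save(c,'w3')
for x,y in [(618,317),(549,314),(479,311.5),(409,308.5)]: print(proj(c,[x,y,8]),proj(c,[x,y,62]))
E
```

```text
[472.13274261 317.52460256 183.81713867] 84.84748057930474
[314.06968864  22.49988873] [314.00538226   7.23039088]
[316.96523216  99.2781679 ] [317.47108038 100.25446118]
[319.01725427 166.97350811] [319.85290099 180.05164596]
[321.24789999 226.29687503] [322.39556244 248.33293637]
```

View pics/w3.png

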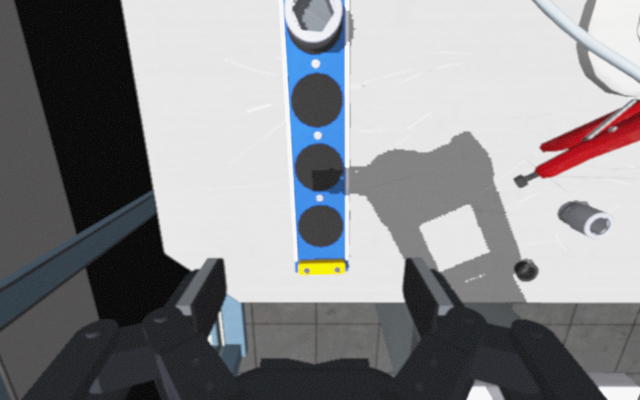

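The 46 stands on the far disc at (314,10). The free discs at (317,100), (319,167) and (321,226) match the predictions. Next is the 30 at (598,224); first I'll check the clearance to the clamp tip at (520,180).

```bash
python3 - <<'E'
from h import *
w=capture('wrist');t=capture('top')
print('30',ray(w,598,224,42),[np.round(d['location']) for d in spot_in(w,'socket_30_center')],[ (np.round(d['location']),round(d['score'],2)) for d in spot_in(t,'socket_30_center')])
for n,uv in [('A',(250,214)),('B',(300,203))]:
    print(n,[np.round(ray(t,*uv,z)) for z in (0,60,120)])
print('w',[np.round(ray(w,521,181,z)) for z in (0,60,120)])
E
```

```text
30 [424.95047176  23.71511737  42.        ] [array([427.,  27.,  30.])] [(array([420.,  21.,  40.]), 0.62)]
A [array([489., 141.,   0.]), array([487., 131.,  60.]), array([484., 122., 120.])]
B [array([524.,  -1.,   0.]), array([520.,  -4.,  60.]), array([516.,  -6., 120.])]
w [array([459.,  84.,   0.]), array([476., 126.,  60.]), array([492., 167., 120.])]
```

Call:
move_arm:
  moves: [-0.1, -0.4, 0, 0, 0, 0, 1, -0.1, -0.4, 0, 0, 0, 0, 1, -0.1, -0.4, 0, 0, 0, 0, 1, -0.1, -0.4, 0, 0, 0, 0, 1, 0, -0.4, 0, 0, 0, 0, 0.75, 0, -0.4, -0.1, 0, 0, 0, 0.75, 0, -0.08, -0.1, 0, 0, 0, 0.75, 0, 0, 0, 0, 0, 0, 0.75]

```text
time: 10.62
eef_pos: [425.3, 19.2, 156.8]
orientation: [-3.141, 0.002, 0.004]
ft_force: [0.2, 0.5, 0.6]
finger_gap: 64.2
finger_force: 0.0
```

```bash
python3 - <<'E'
from h import *
o=observe();print(o['eef_pos'],o['finger_gap'])
c=capture('wrist');save(c,'w4')
print([(np.round(d['location']),round(d['score'],2)) for d in spot_in(c,'socket_30_center')],proj(c,[424,20,42]),proj(c,[434,20,42]),proj(c,[424,30,42]))
E
```

```text
[425.30808937  19.1681892  156.76058431] 64.2161645657861
[(array([423.,  17.,  39.]), 0.75)] [312.28524742 190.24688138] [312.24271785 179.58269966] [301.24328625 190.26639677]
```

View pics/w4.png

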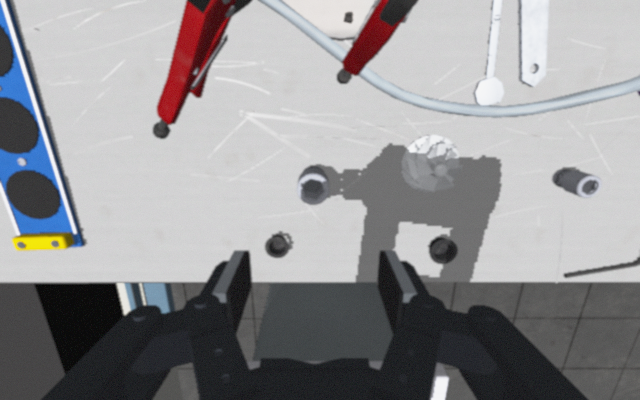

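The 30's top is at (313,187), within about 2 mm of the TCP's column, and the wheel at (430,163) is clear of the fingers. I'll descend and grip.

Call:
move_arm:
  moves: [0, 0, -0.3, 0, 0, 0, 0.75, 0, 0, -0.35, 0, 0, 0, 0.75, 0, 0, -0.25, 0, 0, 0, 0.75, 0, 0, -0.17, 0, 0, 0, 0.75, 0, 0, 0, 0, 0, 0, 0.75, 0, 0, 0, 0, 0, 0, 0, 0, 0, 0, 0, 0, 0, 0, 0, 0, 0, 0, 0, 0, 0, 0, 0, 0, 0, 0, 0, 0]

```text
time: 11.85
eef_pos: [425.9, 19.5, 29.9]
orientation: [3.141, 0.001, 0.002]
ft_force: [0.1, 0.4, 0.3]
finger_gap: 0.2
finger_force: 0.0
```

The fingers closed on nothing; I'll look.

```bash
python3 - <<'E'
from h import *
c=capture('wrist');save(c,'w5')
print([(np.round(d['location']),round(d['score'],2)) for d in spot_in(c,'socket_30_center')],proj(c,[425,19.5,42]),proj(c,[425,19.5,30]),np.round(-np.array(c['R']).T@c['t']),proj(c,[425.9,19.5,11]))
E
```

```text
[(array([434.,  16.,  31.]), 0.58)] [312.51361625 262.64437494] [312.60502408 251.44528026] [508.  19. 183.] [312.72525741 235.12517635]
```

View pics/w5.png

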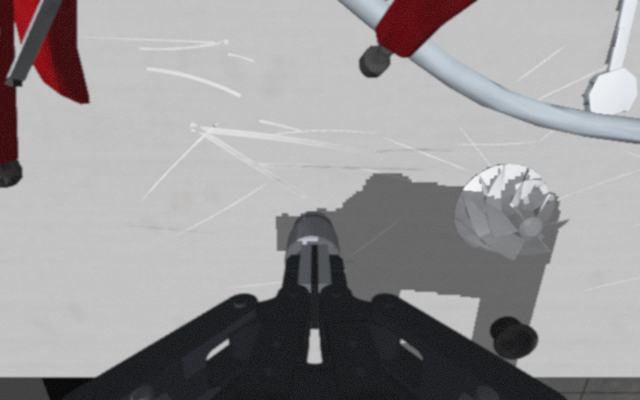

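Call:
move_arm:
  moves: [0, 0, 0.1, 0, 0, 0, 0, 0, 0, 0.2, 0, 0, 0, 0, 0, 0, 0.3, 0, 0, 0, 0, 0, 0, 0.3, 0, 0, 0, 0, 0, 0, 0, 0, 0, 0, 0.75, 0, 0, 0, 0, 0, 0, 0.75]

```text
time: 12.7
eef_pos: [425.3, 19.6, 137.2]
orientation: [-3.142, -0.001, 0.0]
ft_force: [-0.4, 0.0, -0.7]
finger_gap: 35.9
finger_force: 0.0
```

```bash
python3 - <<'E'
from h import *
c=capture('wrist');t=capture('top')
a=cv2.resize(c['img'][130:260,230:500,::-1],None,fx=2.9,fy=2.9,interpolation=cv2.INTER_CUBIC)
b=cv2.resize(t['img'][215:255,270:360,::-1],None,fx=6,fy=6,interpolation=cv2.INTER_CUBIC)
v=np.zeros((a.shape[0]+b.shape[0]-40,783,3),np.uint8);v[:a.shape[0],:a.shape[1]]=a
v=v[:600];h=min(b.shape[0],600-a.shape[0]);v=np.zeros((a.shape[0]+h,783,3),np.uint8);v[:a.shape[0],:a.shape[1]]=a;v[a.shape[0]:,:b.shape[1]]=b[:h]
cv2.imwrite('pics/w6.png',v);print(v.shape,observe()['eef_pos'])
print([(np.round(d['location']),round(d['score'],2)) for d in spot_in(c,'socket_30_center')],proj(c,[425,19.5,42]),proj(c,[425,19.5,0]),[(np.round(d['location']),round(d['score'],2)) for d in spot_in(c,'compressor_wheel_center')])
E
```

```text
(600, 783, 3) [424.545097    19.69453751 135.9522003 ]
[(array([421.,  18.,  37.]), 0.73)] [313.16899831 196.19961226] [313.27074575 182.62134213] [(array([446., -90.,  12.]), 0.87), (array([422.,  19.,  36.]), 0.19)]
```

View pics/w6.png

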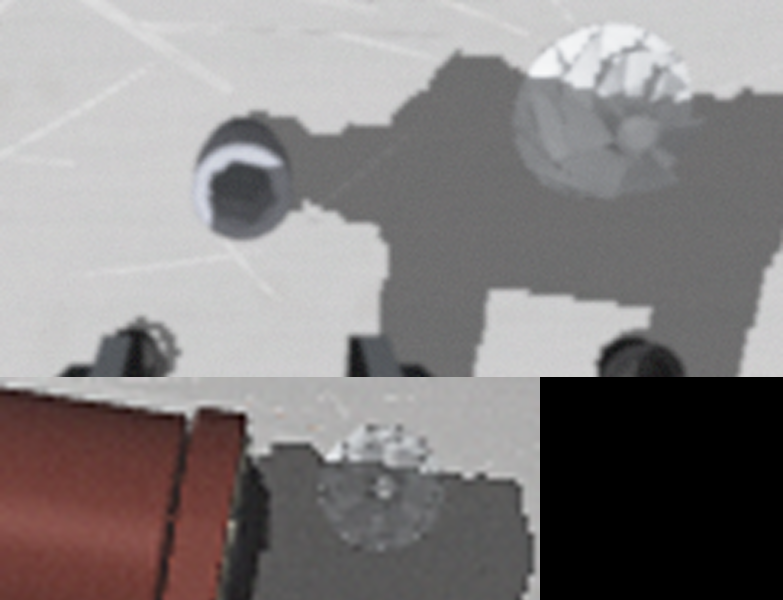

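The socket never moved; it still stands at the TCP's column. From the pad edges in the images, the fingertips appear about 13–15 mm *above* the reported TCP, not 19 mm below it. So the fingers closed just over the 30, and the 46 was held only by its rim. I'll check tcp_to_tips.

Call:
move_arm:
  moves: [0, 0, -0.3, 0, 0, 0, 0.75, 0, 0, -0.35, 0, 0, 0, 0.75, 0, 0, -0.25, 0, 0, 0, 0.75, 0, 0, -0.1, 0, 0, 0, 0.75, 0, 0, 0, 0, 0, 0, 0.75]

```text
time: 13.52
eef_pos: [424.9, 19.7, 16.7]
orientation: [-3.141, -0.001, 0.003]
ft_force: [-0.4, -0.9, 0.2]
finger_gap: 63.9
finger_force: 0.0
```

Call:
move_arm:
  moves: [0, 0, -0.05, 0, 0, 0, 0.75, 0, 0, -0.04, 0, 0, 0, 0.75, 0, 0, 0, 0, 0, 0, 0.75]

```text
time: 13.9
eef_pos: [425.6, 19.6, 6.7]
orientation: [-3.142, -0.001, -0.0]
ft_force: [-0.1, -1.0, -1.3]
finger_gap: 63.9
finger_force: 0.0
```

No contact down to z = 6.7, which confirms the offset. Closing now.

Call:
move_arm:
  moves: [0, 0, 0, 0, 0, 0, 0, 0, 0, 0, 0, 0, 0, 0, 0, 0, 0, 0, 0, 0, 0, 0, 0, 0, 0, 0, 0, 0]

```text
time: 14.4
eef_pos: [426.1, 19.5, 7.1]
orientation: [3.141, 0.001, 0.002]
ft_force: [-0.8, 0.7, 3.4]
finger_gap: 28.3
finger_force: 49.7
```

Call:
move_arm:
  moves: [0, 0, 0.1, 0, 0, 0, 0, 0, 0, 0.3, 0, 0, 0, 0, 0, 0, 0.4, 0, 0, 0, 0, -0.1, 0, 0.3, 0, 0, 0, 0, -0.1, 0.4, 0, 0, 0, 0, 0, 0, 0.4, 0, 0, 0, 0, 0, 0, 0.4, 0, 0, 0, 0, 0, 0, 0.4, 0, 0, 0, 0, 0, 0.2, 0.4, 0, 0, 0, 0, 0, 0.4, 0.4, 0, 0, 0, 0, 0, 0.05, 0.03, 0, 0, 0, 0, 0, 0, 0, 0, 0, 0, 0, 0]

```text
time: 15.9
eef_pos: [475.4, 307.2, 138.2]
orientation: [3.141, 0.001, -0.003]
ft_force: [0.0, -0.5, -1.0]
finger_gap: 28.0
finger_force: 49.9
```

Call:
move_arm:
  moves: [0.035, 0.035, -0.3, 0, 0, 0, 0, 0, 0, -0.35, 0, 0, 0, 0, 0, 0, -0.25, 0, 0, 0, 0, 0, 0, -0.06, 0, 0, 0, 0, 0, 0, 0, 0, 0, 0, 0]

```text
time: 16.52
eef_pos: [479.9, 311.1, 24.3]
orientation: [-3.141, 0.0, -0.001]
ft_force: [0.7, 0.4, -1.4]
finger_gap: 28.7
finger_force: 49.9
```

Call:
move_arm:
  moves: [0, 0, -0.05, 0, 0, 0, 0, 0, 0, -0.024, 0, 0, 0, 0, 0, 0, 0, 0, 0, 0, 0]

```text
time: 16.9
eef_pos: [480.6, 311.9, 15.2]
orientation: [-3.141, -0.001, -0.002]
ft_force: [1.0, 0.4, 0.0]
finger_gap: 28.0
finger_force: 50.0
```

Call:
move_arm:
  moves: [0, 0, 0, 0, 0, 0, 0.7, 0, 0, 0, 0, 0, 0, 0.75, 0, 0, 0, 0, 0, 0, 0.75, 0, 0, 0.1, 0, 0, 0, 0.75, 0, 0, 0.3, 0, 0, 0, 0.75, 0, 0, 0.4, 0, 0, 0, 0.75, -0.2, -0.2, 0.4, 0, 0, 0, 0.75, -0.3, -0.4, 0, 0, 0, 0, 0.75, 0, -0.4, 0, 0, 0, 0, 0.75, 0, -0.4, 0, 0, 0, 0, 0.75, 0, -0.4, 0, 0, 0, 0, 0.75]

```text
time: 18.27
eef_pos: [419.9, 94.3, 159.7]
orientation: [-3.142, -0.002, -0.003]
ft_force: [0.3, -0.6, 0.1]
finger_gap: 63.8
finger_force: 0.0
```

Call:
move_arm:
  moves: [0, -0.4, 0, 0, 0, 0, 0.75, 0, -0.4, 0, 0, 0, 0, 0.75, 0, -0.4, 0, 0, 0, 0, 0.75, 0, -0.4, 0, 0, 0, 0, 0.75, 0, -0.4, 0, 0, 0, 0, 0.75, 0, -0.4, 0, 0, 0, 0, 0.75, 0.02, -0.4, 0, 0, 0, 0, 0.75, 0, 0, 0, 0, 0, 0, 0.75, 0, 0, 0, 0, 0, 0, 0.75]

```text
time: 19.4
eef_pos: [422.3, -240.2, 158.9]
orientation: [-3.141, -0.0, -0.0]
ft_force: [0.5, 0.4, -0.2]
finger_gap: 64.1
finger_force: 0.0
```

```bash
python3 - <<'E'
from h import *
o=observe();print(o['eef_pos'],o['finger_gap'])
c=capture('wrist');t=capture('top')
a=c['img'][:,:,::-1][100:330,180:460];b=t['img'][:,:,::-1][150:265,160:220]
a=cv2.resize(a,None,fx=2,fy=2);b=cv2.resize(b,None,fx=4,fy=4)
cv2.imwrite('pics/w7.png',np.hstack([a,b[:460]]))
for th in ['socket_22_center','compressor_wheel_center']: print([(np.round(d['location']),round(d['score'],2)) for d in spot_in(c,th)])
print(proj(c,[425,-236,36]),proj(c,[435,-236,36]),[proj(t,[x,y,z]) for x,y,z in [(618,317,62),(479,311.5,50)]])
E
```

```text
[ 422.31136218 -240.23339922  158.92983329] 64.10410776605359
[(array([ 420., -232.,   36.]), 0.89)]
[(array([ 446., -102.,   11.]), 0.8)]
[308.59486966 183.84000016] [308.53047073 173.34323223] [array([183.84408477, 164.46082452]), array([184.94830432, 215.41824752])]
```

View pics/w7.png

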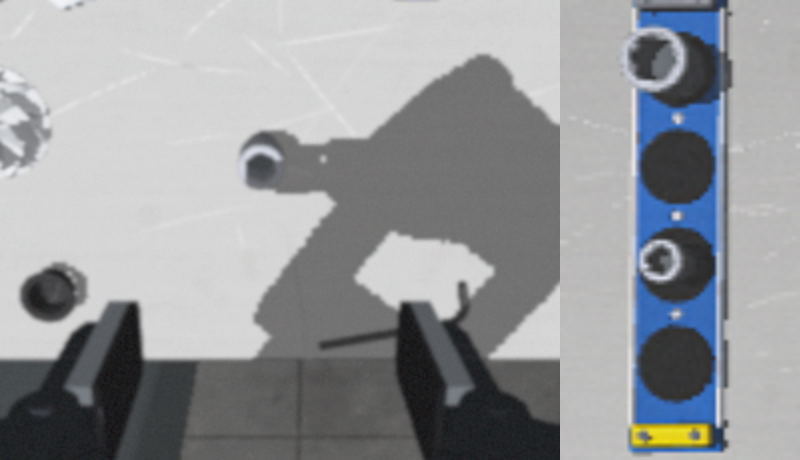

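Both placed sockets look right: 46 at (184,165) and 30 at (185,215) in the top view, as predicted. The 22's top is at wrist pixel (311,182), so it is at about (426,-238).

Call:
move_arm:
  moves: [0.03, 0.018, -0.3, 0, 0, 0, 0.75, 0, 0, -0.4, 0, 0, 0, 0.75, 0, 0, -0.35, 0, 0, 0, 0.75, 0, 0, -0.2, 0, 0, 0, 0.75, 0, 0, -0.04, 0, 0, 0, 0.75, 0, 0, 0, 0, 0, 0, 0.75, 0, 0, 0, 0, 0, 0, 0, 0, 0, 0, 0, 0, 0, 0, 0, 0, 0, 0, 0, 0, 0, 0, 0, 0, 0, 0, 0, 0]

```text
time: 20.85
eef_pos: [426.7, -238.9, 5.0]
orientation: [3.141, 0.001, 0.002]
ft_force: [0.5, 1.2, 5.7]
finger_gap: 20.1
finger_force: 49.0
```

Call:
move_arm:
  moves: [0, 0, 0.1, 0, 0, 0, 0, 0, 0, 0.3, 0, 0, 0, 0, 0, 0, 0.4, 0, 0, 0, 0, 0, 0, 0.35, 0, 0, 0, 0, -0.1, 0.35, 0, 0, 0, 0, 0, -0.1, 0.4, 0, 0, 0, 0, 0, 0, 0.4, 0, 0, 0, 0, 0, 0, 0.4, 0, 0, 0, 0, 0, 0, 0.4, 0, 0, 0, 0, 0, 0, 0.4, 0, 0, 0, 0, 0, 0, 0.4, 0, 0, 0, 0, 0, 0, 0.4, 0, 0, 0, 0, 0]

```text
time: 22.35
eef_pos: [401.6, 141.3, 142.2]
orientation: [-3.142, -0.001, -0.002]
ft_force: [0.1, -0.5, -0.9]
finger_gap: 19.8
finger_force: 49.1
```

Call:
move_arm:
  moves: [0, 0.4, 0, 0, 0, 0, 0, 0, 0.4, 0, 0, 0, 0, 0, 0, 0.4, 0, 0, 0, 0, 0, 0.05, 0.2, 0, 0, 0, 0, 0, 0, 0, 0, 0, 0, 0, 0, 0, 0, 0, 0, 0, 0, 0]

```text
time: 23.1
eef_pos: [407.7, 307.0, 141.6]
orientation: [3.141, 0.001, -0.001]
ft_force: [-0.8, -0.2, -1.2]
finger_gap: 19.7
finger_force: 49.2
```

Call:
move_arm:
  moves: [0.014, 0.012, -0.3, 0, 0, 0, 0, 0, 0, -0.35, 0, 0, 0, 0, 0, 0, -0.25, 0, 0, 0, 0, 0, 0, -0.1, 0, 0, 0, 0, 0, 0, 0, 0, 0, 0, 0, 0, 0, 0, 0, 0, 0, 0]

```text
time: 23.85
eef_pos: [410.9, 309.6, 23.5]
orientation: [-3.14, -0.0, -0.004]
ft_force: [-0.2, 0.3, -0.5]
finger_gap: 20.1
finger_force: 49.1
```

Call:
move_arm:
  moves: [-0.01, -0.01, -0.05, 0, 0, 0, 0, 0, 0, -0.034, 0, 0, 0, 0, 0, 0, 0, 0, 0, 0, 0]

```text
time: 24.22
eef_pos: [409.2, 308.3, 13.0]
orientation: [-3.141, -0.001, -0.002]
ft_force: [-1.7, -1.7, 6.0]
finger_gap: 19.6
finger_force: 49.7
```

Call:
move_arm:
  moves: [0, 0, 0, 0, 0, 0, 0.7, 0, 0, 0, 0, 0, 0, 0.75, 0, 0, 0, 0, 0, 0, 0.75, 0, 0, 0.1, 0, 0, 0, 0.75, 0, 0, 0.3, 0, 0, 0, 0.75, 0, 0, 0.4, 0, 0, 0, 0.75, 0, -0.2, 0.4, 0, 0, 0, 0.75, 0, -0.4, 0, 0, 0, 0, 0.75, 0, -0.4, 0, 0, 0, 0, 0.75, 0, -0.4, 0, 0, 0, 0, 0.75, 0, -0.4, 0, 0, 0, 0, 0.75, 0, -0.4, 0, 0, 0, 0, 0.75]

```text
time: 25.72
eef_pos: [408.4, 42.5, 156.6]
orientation: [3.141, 0.001, 0.003]
ft_force: [0.1, 0.2, 0.3]
finger_gap: 63.7
finger_force: 0.0
```

Call:
move_arm:
  moves: [0, -0.4, 0, 0, 0, 0, 0.8, 0, -0.4, 0, 0, 0, 0, 0.8, 0, -0.4, 0, 0, 0, 0, 0.8, 0, -0.4, 0, 0, 0, 0, 0.8, 0, -0.4, 0, 0, 0, 0, 0.8, 0, -0.4, 0, 0, 0, 0, 0.8, 0, -0.4, 0, 0, 0, 0, 0.8, 0, -0.4, 0, 0, 0, 0, 0.8, 0.2, -0.3, 0, 0, 0, 0, 0.8, 0.3, 0, 0, 0, 0, 0, 0.8, 0.3, 0, 0, 0, 0, 0, 0.8, 0.3, 0, 0, 0, 0, 0, 0.8]

```text
time: 27.22
eef_pos: [541.6, -376.3, 156.5]
orientation: [3.141, 0.0, 0.001]
ft_force: [-0.6, 0.5, 0.2]
finger_gap: 68.5
finger_force: 0.0
```

Call:
move_arm:
  moves: [0.2, 0, 0, 0, 0, 0, 0.8, 0, 0, 0, 0, 0, 0, 0.8]

```text
time: 27.48
eef_pos: [565.6, -375.8, 156.2]
orientation: [3.141, 0.003, 0.001]
ft_force: [0.6, -0.6, 0.1]
finger_gap: 68.2
finger_force: 0.0
```

```bash
python3 - <<'E'
from h import *
o=observe();print(o['eef_pos'],o['finger_gap'])
c=capture('wrist');t=capture('top')
a=c['img'][:,:,::-1][100:330,180:460];b=t['img'][:,:,::-1][150:265,160:220]
a=cv2.resize(a,None,fx=2,fy=2);b=cv2.resize(b,None,fx=4,fy=4)
cv2.imwrite('pics/w8.png',np.hstack([a,b[:460]]))
print([(np.round(d['location']),round(d['score'],2)) for d in spot_in(c,'socket_38_center')])
print(proj(c,[567.5,-378.5,48]),proj(c,[577.5,-378.5,48]),proj(t,[409,308.5,44]))
E
```

```text
[ 565.57262779 -375.82899812  156.21521847] 68.24035335193948
[(array([ 520., -302.,   41.]), 0.96), (array([ 519., -454.,   36.]), 0.94), (array([ 569., -380.,   45.]), 0.85)]
[316.05996096 189.26769013] [316.1018094  178.30199197] [185.58119964 240.99458649]
```

View pics/w8.png

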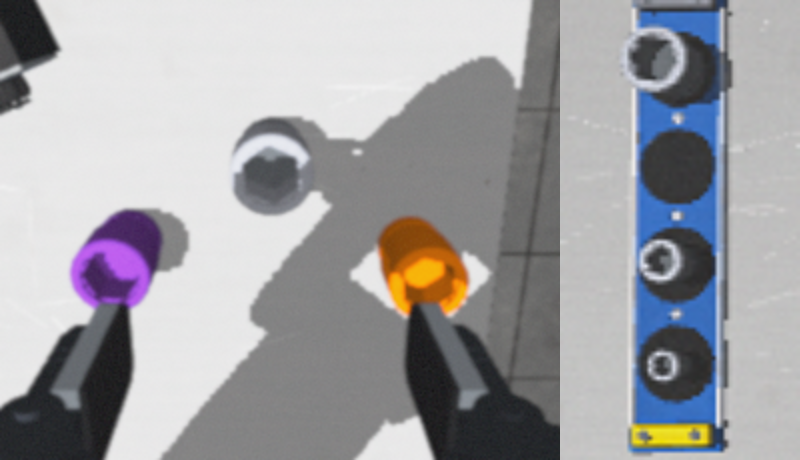

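The 22 is placed at top-view pixel (185,241). The 38's top is at wrist pixel (315,187), so it is at about (569.5,-378), with both look-alikes clear of the fingers' path.

Call:
move_arm:
  moves: [0.033, -0.018, -0.3, 0, 0, 0, 0.8, 0, 0, -0.4, 0, 0, 0, 0.8, 0, 0, -0.35, 0, 0, 0, 0.8, 0, 0, -0.18, 0, 0, 0, 0.8, 0, 0, -0.03, 0, 0, 0, 0.8, 0, 0, 0, 0, 0, 0, 0.8, 0, 0, 0, 0, 0, 0, 0, 0, 0, 0, 0, 0, 0, 0, 0, 0, 0, 0, 0, 0, 0, 0, 0, 0, 0, 0, 0, 0]

```text
time: 28.88
eef_pos: [569.7, -379.1, 6.8]
orientation: [3.139, 0.001, 0.004]
ft_force: [-1.1, 1.1, 6.0]
finger_gap: 36.5
finger_force: 50.6
```

Call:
move_arm:
  moves: [0, 0, 0.1, 0, 0, 0, 0, 0, 0, 0.3, 0, 0, 0, 0, 0, 0, 0.4, 0, 0, 0, 0, 0, 0, 0.4, 0, 0, 0, 0, -0.3, 0, 0.1, 0, 0, 0, 0, -0.4, 0, 0, 0, 0, 0, 0, -0.4, 0.1, 0, 0, 0, 0, 0, -0.28, 0.3, 0, 0, 0, 0, 0, 0, 0.4, 0, 0, 0, 0, 0, 0, 0.4, 0, 0, 0, 0, 0, 0, 0.4, 0, 0, 0, 0, 0, 0, 0.4, 0, 0, 0, 0, 0]

```text
time: 30.38
eef_pos: [402.2, -136.6, 160.4]
orientation: [-3.141, 0.0, -0.0]
ft_force: [0.3, 1.0, -1.4]
finger_gap: 36.2
finger_force: 50.4
```

Call:
move_arm:
  moves: [0, 0.4, 0, 0, 0, 0, 0, 0, 0.4, 0, 0, 0, 0, 0, 0, 0.4, 0, 0, 0, 0, 0, 0, 0.4, 0, 0, 0, 0, 0, 0, 0.4, 0, 0, 0, 0, 0, 0, 0.4, 0, 0, 0, 0, 0, 0, 0.4, 0, 0, 0, 0, 0, 0, 0.4, 0, 0, 0, 0, 0, 0.2, 0.35, 0, 0, 0, 0, 0, 0.35, 0.2, 0, 0, 0, 0, 0, 0.35, 0, 0, 0, 0, 0, 0, 0.3, 0, 0, 0, 0, 0, 0]

```text
time: 31.88
eef_pos: [547.6, 312.1, 160.1]
orientation: [3.141, 0.002, -0.001]
ft_force: [-0.9, -0.6, -1.4]
finger_gap: 36.4
finger_force: 50.5
```

Call:
move_arm:
  moves: [0, 0, 0, 0, 0, 0, 0, 0, 0, 0, 0, 0, 0, 0]

```text
time: 32.12
eef_pos: [545.9, 311.6, 160.0]
orientation: [3.141, 0.001, -0.002]
ft_force: [-0.2, -0.5, -1.9]
finger_gap: 36.5
finger_force: 50.5
```

Call:
move_arm:
  moves: [0.028, 0.02, -0.3, 0, 0, 0, 0, 0, 0, -0.35, 0, 0, 0, 0, 0, 0, -0.3, 0, 0, 0, 0, 0, 0, -0.15, 0, 0, 0, 0, 0, 0, 0, 0, 0, 0, 0, 0, 0, 0, 0, 0, 0, 0]

```text
time: 32.88
eef_pos: [551.3, 314.9, 30.6]
orientation: [-3.14, -0.001, -0.005]
ft_force: [-0.7, 0.1, -2.1]
finger_gap: 36.3
finger_force: 50.5
```

Call:
move_arm:
  moves: [-0.012, -0.006, -0.08, 0, 0, 0, 0, 0, 0, -0.05, 0, 0, 0, 0, 0, 0, 0, 0, 0, 0, 0]

```text
time: 33.25
eef_pos: [549.4, 313.8, 14.8]
orientation: [-3.141, -0.001, -0.001]
ft_force: [-3.8, -1.5, 6.6]
finger_gap: 36.4
finger_force: 51.4
```

Call:
move_arm:
  moves: [0, 0, 0, 0, 0, 0, 0.7, 0, 0, 0, 0, 0, 0, 0.75, 0, 0, 0, 0, 0, 0, 0.75, 0, 0, 0.1, 0, 0, 0, 0.75, 0, 0, 0.3, 0, 0, 0, 0.75, 0, 0, 0.4, 0, 0, 0, 0.75, -0.2, 0, 0.4, 0, 0, 0, 0.75, -0.4, 0, 0.3, 0, 0, 0, 0.75, -0.4, 0, 0.3, 0, 0, 0, 0.75, 0, 0, 0, 0, 0, 0, 0.75, 0, 0, 0, 0, 0, 0, 0.75]

```text
time: 34.62
eef_pos: [428.9, 313.4, 229.0]
orientation: [-3.141, -0.001, -0.001]
ft_force: [-0.7, 0.2, -0.1]
finger_gap: 64.0
finger_force: 0.0
```

```bash
python3 - <<'E'
from h import *
o=observe();print(o['eef_pos'],o['ft_force'])
c=capture('wrist');t=capture('top')
a=c['img'][:,:,::-1][0:300,220:420];b=t['img'][:,:,::-1][150:265,160:220]
a=cv2.resize(a,None,fx=2,fy=2);b=cv2.resize(b,None,fx=5,fy=5)
v=np.zeros((600,700,3),np.uint8);v[:,:400]=a;v[:575,400:]=b
cv2.imwrite('pics/w9.png',v)
for x,y,h in [(618,317,54),(549,314,48),(479,311.5,42),(409,308.5,36)]:
    p=(proj(c,[x,y,8+h])-[220,0])*2;q=(proj(t,[x,y,8+h])-[160,150])*5+[400,0];print(np.round(p),np.round(q))
E
```

```text
[428.90845389 313.43095038 228.98104784] [-0.68813453  0.15087896 -0.10654498]
[178. -72.] [519.  72.]
[185. 104.] [522. 199.]
[190. 251.] [525. 327.]
[195. 376.] [528. 455.]
```

View pics/w9.png

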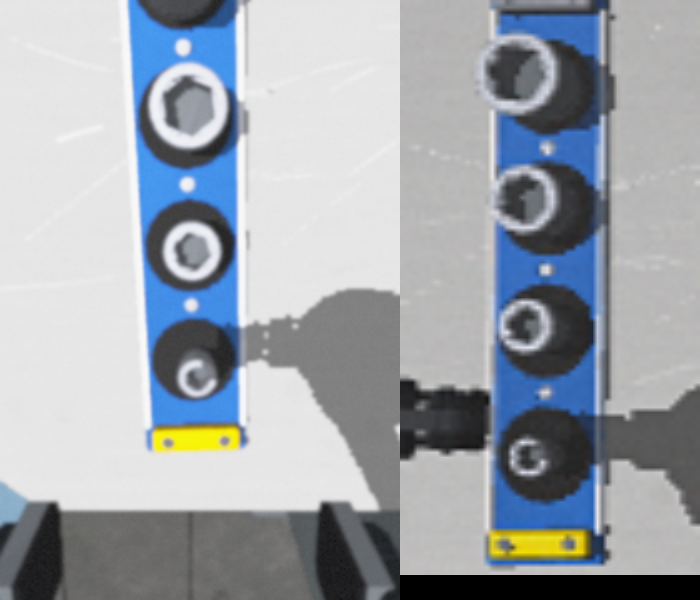

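All four stand upright in size order. Their rims are within about 2 mm of the predicted spots, and the gripper is clear of everything, so I'm handing in.

```bash
python3 -c "
from station import *
print(close_job())"
```

```text
the job is handed in; nothing more can be done
None
```

The job is handed in: the four sockets stand upright on their discs in size order from the yellow end, each about 2 mm off centre by the last pictures, and the compressor wheel was not touched; no verdict came back.

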